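# Power up the print corner at the switched socket strip

### The arm

A 6-joint arm with a two-finger parallel gripper is mounted at the origin on the work surface. World frame = base frame: x ahead of the robot, y to its left, z up, the work surface at z = 0. Lengths are in m, angles in rad, forces in N, time in s.
With the tool pointing down it reaches from about 0.25 to 0.725 m from the base axis. Payload 4 kg.
Tool frame: the origin (TCP) lies at the very end of the fingers, on their centre line; the grasp point (between the pads) lies 19 mm behind it; z points along the fingers, y is the line along which they close (so a half turn about z gives the same grasp; the last joint's range is limited). The gripper opens to 85 mm and grips with 20 to 120 N. Pads are 22 mm wide; open, the fingers measure 114 mm over their backs; the gripper's body (76 mm by 85 mm) begins 54 mm behind the grasp point. The pads swing forward as they close: fully open they stand 13 mm farther back than shut.
Start: joints at [-1.148, 0.241, 0.005, 1.335, 0, 1.571], TCP at [0.205, -0.456, 0.231] pointing down, gripper open.
Joint ranges: [-2.72, 2.72], [-1.05, 1.87], [-1.09, 1.28], [-1.99, 2.15], [-1.42, 1.44], [-3.14, 3.14]. Speed limits (rad/s): [2.79, 2.79, 3.14, 3.14, 3.14, 3.14].

### API

Orientations are given as a 3x3 rotation matrix whose columns are the frame's x, y, z axes.
In Python, from rig import * gives the robot as it stands. The module is installed in compiled form; this text tells all that it offers.
- The arm moves only by the tool step_arm, never from a script. Its argument "deltas" is a list of rows, each an object of numbers: "x", "y", "z": the shift along the world's x, y, z in mm; "twist": the turn about the world's z in degrees; "gripper": the opening, from 0 (shut) to 1 (fully open). In form: [{"x": .., "y": .., "z": .., "twist": .., "gripper": ..}, ...]. A call has 1 to 20 rows; each row is the pose to reach, as a shift and turn from the pose commanded when the call began; what a row does not reach only later rows make up. A row lasts 1/10 s, in which the tool goes at most 50 mm and 8.59 degrees, less where a joint would pass 70% of its speed; a pose out of reach is approached as far as the arm can. A call with a gripper value outside its range is refused whole. The fingers move at their own pace and stop on an object; "force" is the grip in N (left out, the last holds). Time passes only in rows, so rows that repeat a pose let the fingers close. It gives the time, the measured TCP pose, the force, the opening and the grip force at its end, in the units of the state.
- observe(): the state, without advancing time (a new reading comes with each control period).
- snapshot(name): name is "scene" or "top" or "wrist"; returns the picture (384x512x3 uint8, red, green, blue); there is no depth.
- camera_model(name): a dict with "K" (3x3 intrinsics, pixels), "k1" (the pictures are not rectified: a ray, as slopes to the right and down, at radius r is drawn at 1 + k1 r^2 times it, then the intrinsics apply), "world_from_camera" (4x4, takes a point from camera to world coordinates); the wrist camera has in their place "T_tool_cam" (4x4, takes a point from camera to tool coordinates, whose origin is the TCP and whose axes are the flange's). Camera axes: x right, y down, z forward; pixel columns grow to the right and rows downward; lengths in m; the calibration is good to about 2 mm. A picture is of the moment at which its call begins: read the wrist's pose just before it. camera_model takes no time and is no camera call.
- sign_off(): hands the job in; it is judged then, once.
The state is a dict: "t": time; "qpos": joint angles; "joint_velocities": joint speeds; "joint_torque": joint torques, N m; "ee_pos": TCP position; "eef_rot": TCP orientation; "wrist_force": force on the tool from outside, world axes, zero at the start; "ft_torque": the same for the moment, N m; "finger_gap": opening from 0.0 (shut) to 1.0 (fully open); "grip_force": force on a finger pad.
Only numpy, scipy, OpenCV 4.12 (cv2) and the standard library are available. Lean on these libraries where they do the work, as an engineer would, in place of code of your own. Each camera call takes 0.05 s, during which the arm holds its last target. There are 200 camera calls.

### The job

Power up the 3D-print corner at the switched socket strip: with a fingertip press on the wide main switch at the strip's end first, then the switch straight across from the socket with the big block adapter (the fume extractor), then the switch straight across from the socket with the round domed plug (the printer). Press each rocker lightly, on its raised half away from the sockets, until it is fully over, and then come away. Leave the other two switches off, every plug seated in its socket, and the things lying about where they are.

Things in the scene. Friction and masses are not known exactly. Their poses are not given: they have to be found in the camera images.
- strip: Metal socket strip fixed to the bench, case 120 (x) x 380 (y) x 45 mm high. Origin: centre of its underside; y along it towards the main switch, x from sockets to rockers, z up. Four socket wells at x = -30, y = 65, -1, -67, -133 mm; straight across at x = +36 their rockers sw1 to sw4, and the main rocker at y = 145. Behind, to x = -102 mm, a wiring duct 68 mm high.
- main (a joint): Main switch: white rocker 38 mm wide, 35 mm across the strip, pivot along the strip's y, 48.5 mm above the bench. rad: 0 = off (its +x half slopes up at 0.5 rad, outer end 8.5 mm above the pivot), 0.4 = on (+x half slopes up by 0.1 rad only, end 2 mm above the pivot). Starts off. Stays where left; friction 0.03 N m: 2 to 3 N on the raised half moves it, then a firm stop that gives 1 mm per 8 N.
- main_on (a point): The spot to press on the main rocker: on the face of its on half (the half away from the sockets), 14 mm from the pivot; moves with the rocker, about 55 mm above the bench when off and 50 mm when on.
- sw1 (a joint): Rocker of socket 1: white, 26 mm wide along the strip and 35 mm across it, built, mounted and read like the main one (0 off, 0.4 on, pivot 48.5 mm above the bench), friction 0.025 N m. Starts off.
- sw2 (a joint): Rocker of socket 2: white, 26 mm wide along the strip and 35 mm across it, built, mounted and read like the main one (0 off, 0.4 on, pivot 48.5 mm above the bench), friction 0.025 N m. Starts off.
- sw3 (a joint): Rocker of socket 3: white, 26 mm wide along the strip and 35 mm across it, built, mounted and read like the main one (0 off, 0.4 on, pivot 48.5 mm above the bench), friction 0.025 N m. Starts off.
- sw4 (a joint): Rocker of socket 4: white, 26 mm wide along the strip and 35 mm across it, built, mounted and read like the main one (0 off, 0.4 on, pivot 48.5 mm above the bench), friction 0.025 N m. Starts off.
- sw1_on (a point): The spot to press on rocker 1: on the face of its on half, 14 mm from the pivot; about 55 mm above the bench when off, 50 mm when on.
- sw2_on (a point): The spot to press on rocker 2: on the face of its on half, 14 mm from the pivot; about 55 mm above the bench when off, 50 mm when on.
- sw3_on (a point): The spot to press on rocker 3: on the face of its on half, 14 mm from the pivot; about 55 mm above the bench when off, 50 mm when on.
- sw4_on (a point): The spot to press on rocker 4: on the face of its on half, 14 mm from the pivot; about 55 mm above the bench when off, 50 mm when on.
- adapter: Big black block power adapter of the fume extractor, 42 (across the strip) x 52 (along it) mm, its top 45 mm above the strip's top. Stands loose in one of the four sockets (which varies), its 37 mm foot 16 mm deep in the well. Origin: centre of the foot's underside, 16 mm below the strip's top; z up. Must stay put.
- round_plug: Black round domed plug of the printer, 41 mm across, its top 26 mm above the strip's top. Stands loose in one of the four sockets (which varies), its 37 mm foot 16 mm deep in the well. Origin: centre of the foot's underside, 16 mm below the strip's top; z up. Must stay put.
- slim_plug: Black slim flat plug of the filament dryer, 36 x 14 mm, its top 21 mm above the strip's top. Its switch stays off. Stands loose in one of the four sockets (which varies), its 37 mm foot 16 mm deep in the well. Origin: centre of the foot's underside, 16 mm below the strip's top; z up. Must stay put.
- dust_cap: Grey flat dust cap of the unused socket, 38 mm across with a 20 x 4 mm finger ridge, its top 9 mm above the strip's top. Its switch stays off. Stands loose in one of the four sockets (which varies), its 37 mm foot 16 mm deep in the well. Origin: centre of the foot's underside, 16 mm below the strip's top; z up. Must stay put.
- nozzle_tin: Bystander: flat round metal tin, 54 mm across, 24 mm high, on the bench to +x of the rockers; origin under its centre.
- screwdriver: Bystander: screwdriver 150 mm long lying on the bench to +x of the rockers, roughly along the strip; about 25 mm high.
- bracket: Bystander: grey printed angle bracket, 45 x 40 x 40 mm, on the bench to +x of the main switch; origin under its centre.
- spool: Bystander: filament spool lying flat, 200 mm across, 66 mm high, to the robot's left; origin under its centre.
- scraper: Bystander: print scraper 200 mm long lying on the bench to the robot's right.
- caliper: Bystander: caliper 235 mm long, 12 mm high, lying on the bench far right.
Mind the look-alikes: they are no part of the job. Leave any blue, green or purple look-alike of the round_plug alone.

How it is judged:
By the outcome, as a careful person would: the job done as asked, in the order asked, and still so for the second after the job is handed in, with the robot touching nothing.
It also fails if it takes over 45 s, if anything falls off the work surface, if the arm or the gripper's body presses on something with over 40 N, if the wrist force passes 120 N, or if a joint passes its speed limit or range.

## Working session

There is one attempt and no reset: what is moved stays moved. The work goes in short steps, Python scripts to look and compute and a tool call to move; the robot and the scene stay as the last step left them, time stands still between calls to the robot, and variables do not carry over. Pictures are saved under pics/ and viewed, at most 10 in all, crops included, and the job is handed in when it is done.

Besides the shell and the picture viewer there is one more tool, called after ">>>" by a JSON object that holds its "fn" and its "kwargs". step_arm: Moves the arm, as the interface text tells. Its arguments: {"type":"object","properties":{"deltas":{"type":"array"},"force":{"type":"number"}},"required":["deltas"]}

```bash
mkdir -p pics
python3 - <<'E'
from rig import *
import cv2,numpy as np
for n in("scene","top"):
    im=snapshot(n); cv2.imwrite(f"pics/{n}0.png",im[:,:,::-1])
    c=camera_model(n); print(n,np.round(c["K"],1).tolist(),c["k1"],np.round(c["world_from_camera"],3).tolist())
o=observe();print(o["t"],o["eef_rot"],o["wrist_force"])
a=cv2.imread("pics/top0.png");cv2.imwrite("pics/top0b.png",cv2.resize(a,(800,600),interpolation=cv2.INTER_CUBIC))
E
```

```text
scene [[489.3, 0.0, 252.0], [0.0, 489.3, 189.2], [0.0, 0.0, 1.0]] -0.10265705137724578 [[-0.819, 0.479, -0.317, 1.071], [0.574, 0.68, -0.455, 0.778], [-0.002, -0.555, -0.832, 1.42], [0.0, 0.0, 0.0, 1.0]]
top [[380.2, 0.0, 258.2], [0.0, 380.2, 190.3], [0.0, 0.0, 1.0]] 0.020172560757826745 [[0.039, -0.977, 0.21, 0.305], [-0.999, -0.038, 0.01, 0.038], [-0.002, -0.21, -0.978, 1.186], [0.0, 0.0, 0.0, 1.0]]
0.1 [[ 9.11952908e-01  4.10294175e-01 -7.63940848e-04]
 [ 4.10294885e-01 -9.11951226e-01  1.75171811e-03]
 [ 2.20429449e-05 -1.91092545e-03 -9.99998174e-01]] [ 0.25191125 -0.24983873 -0.98221238]
```

View pics/top0b.png

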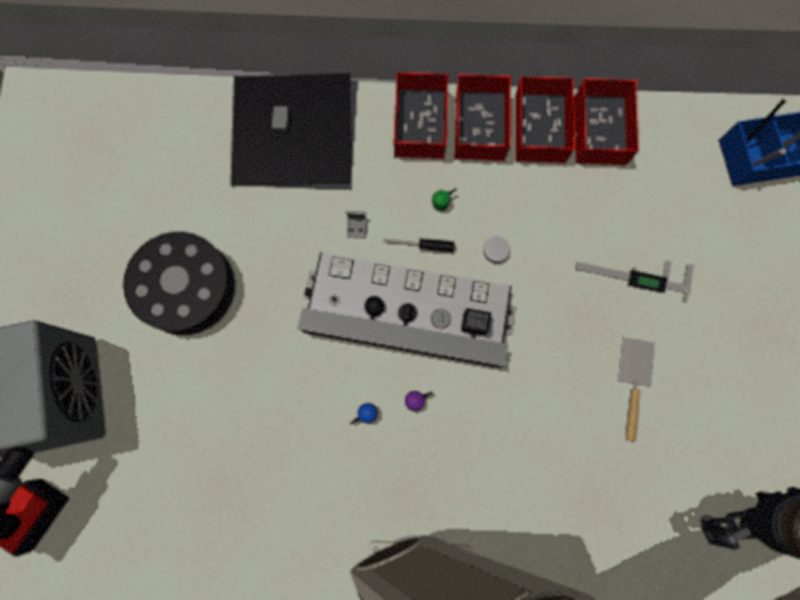

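View pics/scene0.png

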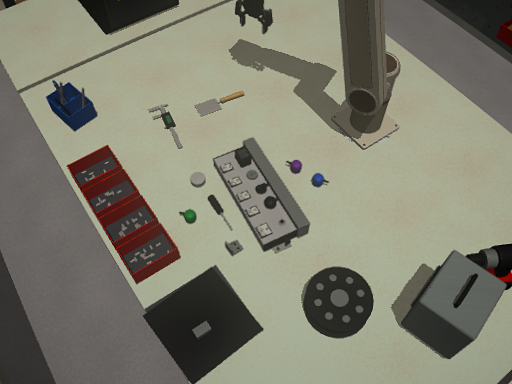

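The top view shows the strip with the main rocker at (340,267) and the small rockers at (381,273), (413,280), (447,286) and (480,292). The sockets from the main end hold two dark plugs at (375,306) and (407,312), a grey cap at (441,318) and a block at (477,321). I'll enlarge the two dark plugs to tell them apart. The blue, green and purple look-alikes lie loose on the bench.

```bash
cat > h.py <<'E'
from rig import *
import cv2,numpy as np
def ray(n,uv):
    c=camera_model(n);K=np.array(c["K"]);p=np.array([(uv[0]-K[0,2])/K[0,0],(uv[1]-K[1,2])/K[1,1]])
    s=cv2.undistortPoints(np.array([[uv]],float),K,np.array([c["k1"],0,0,0.]))[0,0]
    T=np.array(c["world_from_camera"]);return T[:3,3],T[:3,:3]@[s[0],s[1],1]
def onz(n,uv,z):
    o,d=ray(n,uv);return o+d*(z-o[2])/d[2]
E
python3 - <<'E'
from h import *
t=cv2.imread("pics/top0.png");s=cv2.imread("pics/scene0.png")
a=cv2.resize(t[155:240,185:335],None,fx=4,fy=4,interpolation=cv2.INTER_CUBIC)
b=cv2.resize(s[130:255,200:320],None,fx=4,fy=4,interpolation=cv2.INTER_CUBIC)
h=np.zeros((600,800,3),np.uint8);a=cv2.resize(a,(400,227));h[:227,:400]=a;h[:500,400:400+400]=b[:,:400];cv2.imwrite("pics/crop.png",h)
for n,im,(x0,y0,x1,y1) in(("top",t,(195,155,330,210)),("scene",s,(205,135,300,250))):
    g=im.min(2);m=np.zeros_like(g);m[y0:y1,x0:x1]=(g[y0:y1,x0:x1]>185)*255
    N,_,st,ce=cv2.connectedComponentsWithStats(m)
    for i in range(1,N):
        if 15<st[i,4]<400: print(n,st[i],np.round(ce[i],1),np.round(onz(n,ce[i],.0505),4))
E
```

```text
(no output)
```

View pics/crop.png

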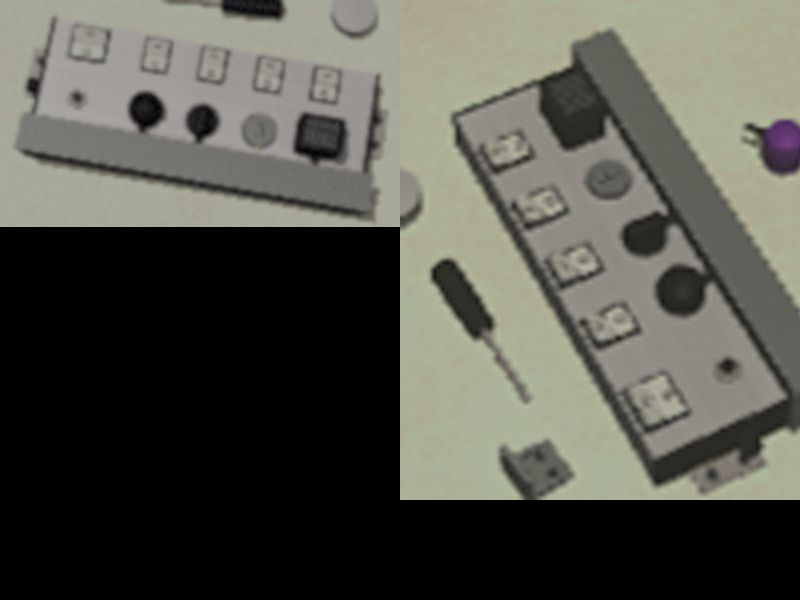

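Run:
```python
from h import *
t=cv2.imread("pics/top0.png");s=cv2.imread("pics/scene0.png")
for n,im,P in(("top",t,[(218,171),(244,175),(265,179),(286,183),(307,187)]),("scene",s,[(265,230),(253,211),(244,196),(235,181),(227,167)])):
  for u,v in P:
    k=9;g=im[v-k:v+k+1,u-k:u+k+1]
    d=(g[:,:,0].astype(int)+g.min(2))
    th,m=cv2.threshold(g.min(2),0,255,cv2.THRESH_OTSU)
    N,l,st,ce=cv2.connectedComponentsWithStats(m)
    i=max(range(1,N),key=lambda j:-np.hypot(*(ce[j]-k))+st[j,4]*.01)
    c=ce[i]+[u-k,v-k];print(n,th,st[i],np.round(c,1),np.round(onz(n,c,.0505),4))
```

```text
top 130.0 [  0   0  19  19 276] [217.8 170.7] [0.6057 0.1777 0.0505]
top 133.0 [  0   0  19  19 280] [244.1 174.8] [0.5959 0.0959 0.0505]
top 131.0 [  0   0  19  19 203] [265.5 178.9] [0.5855 0.0297 0.0505]
top 130.0 [  0   0  19  19 271] [286.2 182.9] [ 0.5751 -0.0343  0.0505]
top 126.0 [  0   0  19  19 283] [307.2 186.9] [ 0.5651 -0.0986  0.0505]
scene 106.0 [  0   0  19  19 262] [266.2 228.9] [0.6001 0.1797 0.0505]
scene 101.0 [  0   0  19  19 280] [254.1 210.2] [0.5911 0.1003 0.0505]
scene 101.0 [  0   0  19  19 281] [245.1 195.1] [0.5819 0.035  0.0505]
scene 103.0 [  0   0  19  19 275] [236.2 180. ] [ 0.5718 -0.033   0.0505]
scene 102.0 [  0   0  19  19 278] [228. 166.] [ 0.5622 -0.0983  0.0505]
```

>>> {"fn": "step_arm", "kwargs": {"deltas": [{"x":0,"y":0,"z":50,"twist":0,"gripper":0},{"x":25,"y":40,"z":69,"twist":-8,"gripper":0},{"x":50,"y":80,"z":69,"twist":-16,"gripper":0},{"x":75,"y":120,"z":69,"twist":-24,"gripper":0},{"x":100,"y":160,"z":69,"twist":-32,"gripper":0},{"x":125,"y":200,"z":69,"twist":-32,"gripper":0},{"x":150,"y":240,"z":69,"twist":-32,"gripper":0},{"x":175,"y":280,"z":69,"twist":-32,"gripper":0},{"x":200,"y":320,"z":69,"twist":-32,"gripper":0},{"x":225,"y":360,"z":69,"twist":-32,"gripper":0},{"x":250,"y":400,"z":69,"twist":-32,"gripper":0},{"x":275,"y":440,"z":69,"twist":-32,"gripper":0},{"x":295,"y":480,"z":69,"twist":-32,"gripper":0},{"x":295,"y":500,"z":69,"twist":-32,"gripper":0},{"x":295,"y":500,"z":69,"twist":-32,"gripper":0},{"x":295,"y":500,"z":69,"twist":-32,"gripper":0}]}}

```text
t: 1.7
ee_pos: [0.4948, -0.0225, 0.3002]
eef_rot: [[0.998, -0.068, 0.0], [-0.068, -0.997, 0.039], [-0.002, -0.039, -0.999]]
wrist_force: [-0.5, 0.1, 0.3]
finger_gap: 0.002
grip_force: 0.0
```

Run:
```python
from h import *
o=observe();im=snapshot("wrist");cv2.imwrite("pics/w0.png",im[:,:,::-1]);c=camera_model("wrist")
print(c["K"],c["k1"],np.round(c["T_tool_cam"],3),o["ee_pos"],o["t"],o["wrist_force"]);np.savez("w0.npz",p=o["ee_pos"],R=o["eef_rot"])
```

```text
[[293.76378232   0.         257.84620152]
 [  0.         293.76378232 193.37746184]
 [  0.           0.           1.        ]] -0.06271266555882975 [[-0.    -0.963 -0.269  0.068]
 [ 1.    -0.     0.    -0.   ]
 [-0.    -0.269  0.963 -0.143]
 [ 0.     0.     0.     1.   ]] [ 0.49476582 -0.02253835  0.30016829] 1.7 [-0.46189318  0.07701399  0.27718269]
```

View pics/w0.png

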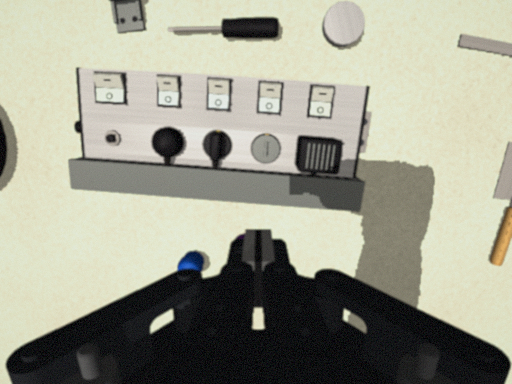

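The wrist view shows the round dome at (168,142) in socket 1, the slim bar at (217,145), the cap at (265,149) and the ribbed block at (320,155) in socket 4. The main rocker is at (110,88), sw1 at (168,91) and sw4 at (321,101). The arm had not settled yet, so I'll hold and then measure.

>>> {"fn": "step_arm", "kwargs": {"deltas": [{"x":0,"y":20,"z":0,"twist":0,"gripper":0},{"x":0,"y":40,"z":0,"twist":0,"gripper":0},{"x":0,"y":40,"z":0,"twist":0,"gripper":0},{"x":0,"y":40,"z":0,"twist":0,"gripper":0},{"x":0,"y":40,"z":0,"twist":0,"gripper":0}]}}

```text
t: 2.25
ee_pos: [0.4945, -0.003, 0.3004]
eef_rot: [[0.999, -0.039, 0.001], [-0.039, -0.998, 0.055], [-0.001, -0.055, -0.998]]
wrist_force: [0.3, 0.0, 0.5]
finger_gap: 0.004
grip_force: 0.0
```

Run:
```python
from h import *
o=observe();im=snapshot("wrist")[:,:,::-1].copy();cv2.imwrite("pics/w1.png",im)
print(o["ee_pos"],o["eef_rot"],o["joint_velocities"],o["wrist_force"])
np.savez("w1.npz",p=o["ee_pos"],R=o["eef_rot"])
```

```text
[ 0.4944772  -0.00296601  0.3004387 ] [[ 9.99237319e-01 -3.90393001e-02  8.44187140e-04]
 [-3.90260325e-02 -9.97698793e-01  5.54444489e-02]
 [-1.32226799e-03 -5.54351078e-02 -9.98461417e-01]] [-0.00173987  0.0004708   0.00278809 -0.00145161  0.00019443 -0.00065154] [0.33112752 0.00410934 0.4582945 ]
```

View pics/w1.png

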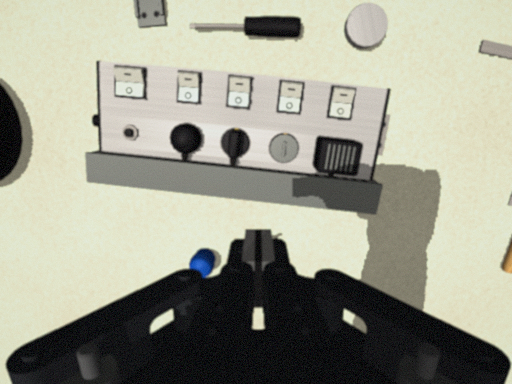

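The picture is sharp now: main at (129,82), sw1 (189,87), sw4 (341,102). But the pose stopped short with some tilt, so a joint limit is likely.

Run:
```python
from h import *
o=observe();print(np.round(o["qpos"],3),o["ee_pos"])
d=np.load("w1.npz");c=camera_model("wrist");K=np.array(c["K"]);Tc=np.array(c["T_tool_cam"])
im=cv2.imread("pics/w1.png")
def wz(uv,z):
    s=cv2.undistortPoints(np.array([[uv]],float),K,np.array([c["k1"],0,0,0.]))[0,0]
    o=d["p"]+d["R"]@Tc[:3,3];r=d["R"]@Tc[:3,:3]@[s[0],s[1],1];return o+r*(z-o[2])/r[2]
P=[]
# dark frame around each rocker: box from the rim pixels
for u,v in[(129,82),(189,87),(239,92),(291,97),(341,102)]:
    k=24;g=cv2.cvtColor(im[v-k:v+k,u-k:u+k],cv2.COLOR_BGR2GRAY);m=(g<110).astype(np.uint8)
    m[:, :k-20]=0;m[:,k+20:]=0;m[:k-19]=0;m[k+19:]=0
    N,l,st,ce=cv2.connectedComponentsWithStats(m,connectivity=8)
    i=1+np.argmax(st[1:,4]);r=cv2.minAreaRect(np.argwhere(l==i)[:,::-1].astype(np.float32))
    b=np.array(r[0])+[u-k,v-k];w=wz(b,.045);P.append(w);print(st[i],np.round(b,1),r[1:],np.round(w,4))
P=np.array(P)
```

```text
[-0.04   0.212  0.145  1.505  0.055  3.141] [ 0.49449473 -0.00301852  0.30038453]
[ 24  10  18  31 120] [137.5  83. ] ((30.0, 17.0), 90.0) [0.6075 0.1669 0.045 ]
[30 10  7 31 82] [198.2  88. ] ((4.994340896606445, 30.25143814086914), 2.726310968399048) [0.5965 0.0854 0.045 ]
[28  9 10 32 70] [249.   92.7] ((6.079599380493164, 31.57469367980957), 11.309932708740234) [0.5874 0.0193 0.045 ]
[10 30 25 11 51] [289. 108.] ((10.0, 24.0), 90.0) [ 0.5662 -0.0321  0.045 ]
[10  8 10 32 80] [331.4 101.5] ((8.189287185668945, 31.24181365966797), 1.847610354423523) [ 0.5725 -0.0868  0.045 ]
```

Run:
```python
from h import *
d=np.load("w1.npz");c=camera_model("wrist");K=np.array(c["K"]);Tc=np.array(c["T_tool_cam"])
def wz(uv,z):
    s=cv2.undistortPoints(np.array([[uv]],float),K,np.array([c["k1"],0,0,0.]))[0,0]
    o=d["p"]+d["R"]@Tc[:3,3];r=d["R"]@Tc[:3,:3]@[s[0],s[1],1];return (o+r*(z-o[2])/r[2])[:2]
W=np.array([wz(u,.05) for u in[(130,81.5),(189,87),(239,92),(291,97.3),(342,102.3)]])
T=np.array([onz("top",u,.05)[:2] for u in[(217.8,171),(244,174.8),(265.3,178.9),(286.2,182.9),(307.2,186.9)]])
y=np.array([.145,.065,-.001,-.067,-.133])
for P in(W,T):
    ax=np.polyfit(y,P,1);v=ax[0];a=v/np.linalg.norm(v);n=np.array([a[1],-a[0]]);c0=P.mean(0)-a*y.mean()
    print("scale",np.linalg.norm(v),"yaw",np.degrees(np.arctan2(n[1],n[0])),"res",np.round((P-np.polyval(ax,y[:,None]))*1e3,1).tolist())
    for nm,yy in(("main",.145),("sw1",.065),("sw4",-.133)): print(nm,np.round(c0+a*yy,4),"press",np.round(c0+a*yy+n*.015,4))
```

```text
scale 0.9961361549789202 yaw -8.022628544854811 res [[0.3, -0.3], [-0.1, 0.1], [-0.3, 0.7], [-0.4, -0.4], [0.5, -0.1]]
main [0.6092 0.1755] press [0.6241 0.1734]
sw1 [0.5981 0.0963] press [0.6129 0.0942]
sw4 [ 0.5704 -0.0998] press [ 0.5853 -0.1019]
scale 1.0043841233091584 yaw -8.297482641116325 res [[-1.2, 1.2], [1.4, -0.8], [0.5, -1.2], [-0.1, -0.1], [-0.6, 1.0]]
main [0.6061 0.176 ] press [0.6209 0.1738]
sw1 [0.5945 0.0968] press [0.6093 0.0946]
sw4 [ 0.5659 -0.0991] press [ 0.5808 -0.1013]
```

>>> {"fn": "step_arm", "kwargs": {"deltas": [{"x":16,"y":22,"z":-10,"twist":8,"gripper":0},{"x":32,"y":44,"z":-25,"twist":16,"gripper":0},{"x":48,"y":66,"z":-40,"twist":24,"gripper":0},{"x":64,"y":88,"z":-60,"twist":32,"gripper":0},{"x":80,"y":110,"z":-80,"twist":40,"gripper":0},{"x":96,"y":132,"z":-100,"twist":48,"gripper":0},{"x":112,"y":154,"z":-120,"twist":56,"gripper":0},{"x":128,"y":177,"z":-140,"twist":64,"gripper":0},{"x":128,"y":177,"z":-160,"twist":72,"gripper":0},{"x":128,"y":177,"z":-180,"twist":80,"gripper":0},{"x":128,"y":177,"z":-200,"twist":84,"gripper":0},{"x":128,"y":177,"z":-200,"twist":84,"gripper":0},{"x":128,"y":177,"z":-200,"twist":84,"gripper":0}]}}

```text
t: 3.6
ee_pos: [0.6223, 0.1739, 0.1001]
eef_rot: [[0.145, 0.988, -0.056], [0.989, -0.145, 0.006], [-0.002, -0.057, -0.998]]
wrist_force: [0.3, 0.1, -0.3]
finger_gap: 0.002
grip_force: 0.0
```

>>> {"fn": "step_arm", "kwargs": {"deltas": [{"x":1,"y":0,"z":-20,"gripper":0},{"x":1,"y":0,"z":-35,"gripper":0},{"x":1,"y":0,"z":-40,"gripper":0},{"x":1,"y":0,"z":-42,"gripper":0},{"x":1,"y":0,"z":-44,"gripper":0},{"x":1,"y":0,"z":-46,"gripper":0},{"x":1,"y":0,"z":-46,"gripper":0}]}}

```text
invalid input at $.deltas[0]: expected keys x, y, z, twist, gripper
```

Run:
```python
from h import *
im=snapshot("wrist")[:,:,::-1];cv2.imwrite("pics/w2.png",im)
```

```text
(no output)
```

View pics/w2.png

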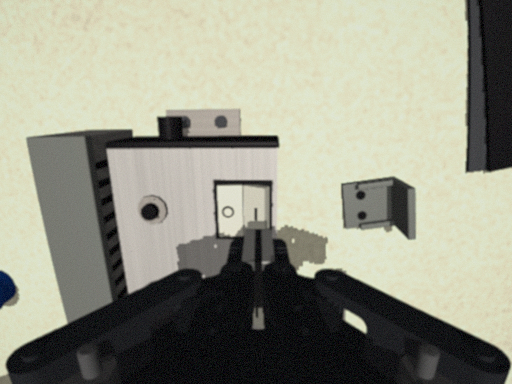

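The wrist view shows the main rocker at columns 216–271 with its pivot line at 243. The fingertip at (258,222) is over the raised half. The move was refused only because a key was missing, so I'll descend now.

>>> {"fn": "step_arm", "kwargs": {"deltas": [{"x":1,"y":0,"z":-20,"twist":0,"gripper":0},{"x":1,"y":0,"z":-35,"twist":0,"gripper":0},{"x":1,"y":0,"z":-40,"twist":0,"gripper":0},{"x":1,"y":0,"z":-42,"twist":0,"gripper":0},{"x":1,"y":0,"z":-44,"twist":0,"gripper":0},{"x":1,"y":0,"z":-46,"twist":0,"gripper":0},{"x":1,"y":0,"z":-46,"twist":0,"gripper":0}]}}

```text
t: 4.35
ee_pos: [0.6248, 0.1742, 0.0556]
eef_rot: [[0.143, 0.988, -0.052], [0.99, -0.143, 0.007], [-0.001, -0.053, -0.999]]
wrist_force: [1.7, -0.7, 1.7]
finger_gap: -0.002
grip_force: 1.0
```

>>> {"fn": "step_arm", "kwargs": {"deltas": [{"x":0,"y":0,"z":-1,"twist":0,"gripper":0},{"x":0,"y":0,"z":-2,"twist":0,"gripper":0},{"x":0,"y":0,"z":-3,"twist":0,"gripper":0},{"x":0,"y":0,"z":-4,"twist":0,"gripper":0},{"x":0,"y":0,"z":-4,"twist":0,"gripper":0}]}}

```text
t: 4.85
ee_pos: [0.6233, 0.1742, 0.05]
eef_rot: [[0.143, 0.988, -0.056], [0.99, -0.143, 0.007], [-0.002, -0.056, -0.998]]
wrist_force: [2.4, 0.1, 2.1]
finger_gap: 0.002
grip_force: 1.2
```

>>> {"fn": "step_arm", "kwargs": {"deltas": [{"x":0,"y":0,"z":-1,"twist":0,"gripper":0},{"x":0,"y":0,"z":-1,"twist":0,"gripper":0},{"x":0,"y":0,"z":-1,"twist":0,"gripper":0}]}}

```text
t: 5.15
ee_pos: [0.6234, 0.1741, 0.0496]
eef_rot: [[0.143, 0.988, -0.055], [0.99, -0.143, 0.007], [-0.001, -0.056, -0.998]]
wrist_force: [1.4, -0.5, 4.9]
finger_gap: -0.004
grip_force: 2.3
```

>>> {"fn": "step_arm", "kwargs": {"deltas": [{"x":0,"y":0,"z":-1,"twist":0,"gripper":0},{"x":0,"y":0,"z":-1,"twist":0,"gripper":0},{"x":0,"y":0,"z":-1,"twist":0,"gripper":0}]}}

```text
t: 5.45
ee_pos: [0.6235, 0.1741, 0.0491]
eef_rot: [[0.143, 0.988, -0.055], [0.99, -0.143, 0.007], [-0.001, -0.055, -0.998]]
wrist_force: [-0.2, -1.1, 7.5]
finger_gap: 0.003
grip_force: 3.6
```

>>> {"fn": "step_arm", "kwargs": {"deltas": [{"x":0,"y":0,"z":20,"twist":0,"gripper":0},{"x":0,"y":0,"z":60,"twist":0,"gripper":0},{"x":-6,"y":-40,"z":80,"twist":0,"gripper":0},{"x":-12,"y":-80,"z":80,"twist":0,"gripper":0},{"x":-18,"y":-120,"z":80,"twist":0,"gripper":0},{"x":-24,"y":-160,"z":80,"twist":0,"gripper":0},{"x":-30,"y":-200,"z":80,"twist":0,"gripper":0},{"x":-36,"y":-240,"z":80,"twist":0,"gripper":0},{"x":-40,"y":-276,"z":60,"twist":0,"gripper":0},{"x":-40,"y":-276,"z":52,"twist":0,"gripper":0},{"x":-40,"y":-276,"z":52,"twist":0,"gripper":0},{"x":-40,"y":-276,"z":52,"twist":0,"gripper":0}]}}

```text
t: 6.65
ee_pos: [0.5829, -0.101, 0.0996]
eef_rot: [[0.142, 0.988, -0.057], [0.99, -0.142, 0.007], [-0.001, -0.058, -0.998]]
wrist_force: [1.3, -1.0, 0.7]
finger_gap: 0.0
grip_force: 0.0
```

Run:
```python
from h import *
print(observe()["joint_velocities"]);im=snapshot("wrist")[:,:,::-1];cv2.imwrite("pics/w3.png",im)
```

```text
[ 0.01744975 -0.01320609  0.01996879 -0.0020844  -0.00289647 -0.00266894]
```

View pics/w3.png

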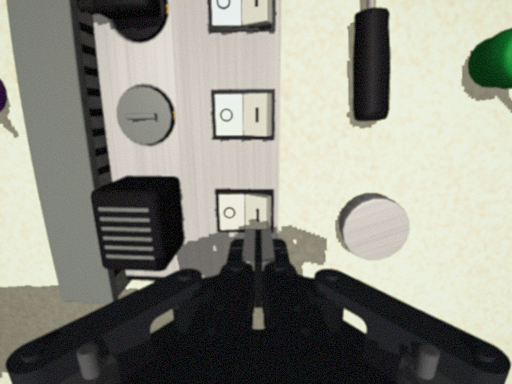

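The wrist view shows sw4 at columns 217–273, straight across from the ribbed block adapter. The fingertip is over its "I" half, so I'll press.

>>> {"fn": "step_arm", "kwargs": {"deltas": [{"x":0,"y":0,"z":-20,"twist":0,"gripper":0},{"x":0,"y":0,"z":-35,"twist":0,"gripper":0},{"x":0,"y":0,"z":-40,"twist":0,"gripper":0},{"x":0,"y":0,"z":-42,"twist":0,"gripper":0},{"x":0,"y":0,"z":-44,"twist":0,"gripper":0},{"x":0,"y":0,"z":-46,"twist":0,"gripper":0},{"x":0,"y":0,"z":-48,"twist":0,"gripper":0},{"x":0,"y":0,"z":-50,"twist":0,"gripper":0},{"x":0,"y":0,"z":-51,"twist":0,"gripper":0},{"x":0,"y":0,"z":-51,"twist":0,"gripper":0}]}}

```text
t: 7.7
ee_pos: [0.5843, -0.1022, 0.0498]
eef_rot: [[0.143, 0.988, -0.053], [0.99, -0.143, 0.006], [-0.002, -0.054, -0.999]]
wrist_force: [2.7, 0.3, 2.6]
finger_gap: -0.005
grip_force: 1.6
```

>>> {"fn": "step_arm", "kwargs": {"deltas": [{"x":0,"y":0,"z":-1,"twist":0,"gripper":0},{"x":0,"y":0,"z":-2,"twist":0,"gripper":0},{"x":0,"y":0,"z":-2,"twist":0,"gripper":0},{"x":0,"y":0,"z":-2,"twist":0,"gripper":0}]}}

```text
t: 8.1
ee_pos: [0.5844, -0.1022, 0.0489]
eef_rot: [[0.143, 0.988, -0.053], [0.99, -0.143, 0.006], [-0.002, -0.053, -0.999]]
wrist_force: [1.3, 0.1, 7.7]
finger_gap: 0.001
grip_force: 4.3
```

>>> {"fn": "step_arm", "kwargs": {"deltas": [{"x":0,"y":0,"z":20,"twist":0,"gripper":0},{"x":0,"y":0,"z":60,"twist":0,"gripper":0},{"x":5,"y":40,"z":80,"twist":0,"gripper":0},{"x":11,"y":80,"z":80,"twist":0,"gripper":0},{"x":17,"y":120,"z":80,"twist":0,"gripper":0},{"x":22,"y":160,"z":80,"twist":0,"gripper":0},{"x":27,"y":197,"z":60,"twist":0,"gripper":0},{"x":27,"y":197,"z":52,"twist":0,"gripper":0},{"x":27,"y":197,"z":52,"twist":0,"gripper":0},{"x":27,"y":197,"z":52,"twist":0,"gripper":0}]}}

```text
t: 9.1
ee_pos: [0.6095, 0.094, 0.0986]
eef_rot: [[0.144, 0.988, -0.058], [0.99, -0.144, 0.006], [-0.003, -0.058, -0.998]]
wrist_force: [-0.1, 0.2, 0.0]
finger_gap: 0.002
grip_force: 0.0
```

Run:
```python
from h import *
im=snapshot("wrist")[:,:,::-1];cv2.imwrite("pics/w4.png",im)
```

```text
(no output)
```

View pics/w4.png

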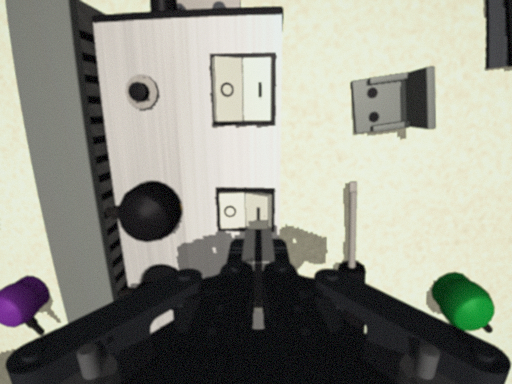

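The main rocker at (243,90) has flipped shading, so it is on. The domed plug at (150,210) is straight across from sw1 at (245,210), and the fingertip is over its "I" half.

>>> {"fn": "step_arm", "kwargs": {"deltas": [{"x":1,"y":0,"z":-20,"twist":0,"gripper":0},{"x":1,"y":0,"z":-35,"twist":0,"gripper":0},{"x":1,"y":0,"z":-40,"twist":0,"gripper":0},{"x":1,"y":0,"z":-42,"twist":0,"gripper":0},{"x":1,"y":0,"z":-44,"twist":0,"gripper":0},{"x":1,"y":0,"z":-46,"twist":0,"gripper":0},{"x":1,"y":0,"z":-48,"twist":0,"gripper":0},{"x":1,"y":0,"z":-50,"twist":0,"gripper":0},{"x":1,"y":0,"z":-51,"twist":0,"gripper":0},{"x":1,"y":0,"z":-51,"twist":0,"gripper":0}]}}

```text
t: 10.15
ee_pos: [0.6128, 0.0952, 0.0494]
eef_rot: [[0.143, 0.988, -0.052], [0.99, -0.143, 0.007], [-0.001, -0.053, -0.999]]
wrist_force: [1.8, -1.1, 5.5]
finger_gap: -0.001
grip_force: 2.6
```

>>> {"fn": "step_arm", "kwargs": {"deltas": [{"x":0,"y":0,"z":-1,"twist":0,"gripper":0},{"x":0,"y":0,"z":-1,"twist":0,"gripper":0},{"x":0,"y":0,"z":-1,"twist":0,"gripper":0}]}}

```text
t: 10.45
ee_pos: [0.6128, 0.0952, 0.049]
eef_rot: [[0.143, 0.988, -0.052], [0.99, -0.143, 0.007], [-0.001, -0.052, -0.999]]
wrist_force: [1.1, -1.5, 7.4]
finger_gap: -0.001
grip_force: 3.7
```

>>> {"fn": "step_arm", "kwargs": {"deltas": [{"x":0,"y":0,"z":20,"twist":0,"gripper":0},{"x":0,"y":0,"z":60,"twist":0,"gripper":0},{"x":-20,"y":-20,"z":110,"twist":0,"gripper":0},{"x":-50,"y":-60,"z":140,"twist":0,"gripper":0},{"x":-80,"y":-100,"z":170,"twist":0,"gripper":0},{"x":-100,"y":-140,"z":200,"twist":0,"gripper":0},{"x":-100,"y":-180,"z":220,"twist":0,"gripper":0},{"x":-100,"y":-180,"z":220,"twist":0,"gripper":0},{"x":-100,"y":-180,"z":220,"twist":0,"gripper":0},{"x":-100,"y":-180,"z":220,"twist":0,"gripper":0}]}}

```text
t: 11.45
ee_pos: [0.5111, -0.0845, 0.2667]
eef_rot: [[0.144, 0.988, -0.056], [0.99, -0.144, 0.008], [-0.0, -0.057, -0.998]]
wrist_force: [-0.2, 0.7, -0.2]
finger_gap: 0.006
grip_force: 0.0
```

Run:
```python
from h import *
im=snapshot("wrist")[:,:,::-1];s=snapshot("scene")[:,:,::-1]
h=np.zeros((384,800,3),np.uint8);h[:,:416]=im[:,48:464];h[:,416:]=cv2.resize(s[130:255,195:320],(384,384),interpolation=cv2.INTER_CUBIC);cv2.imwrite("pics/w5.png",h)
```

```text
(no output)
```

View pics/w5.png

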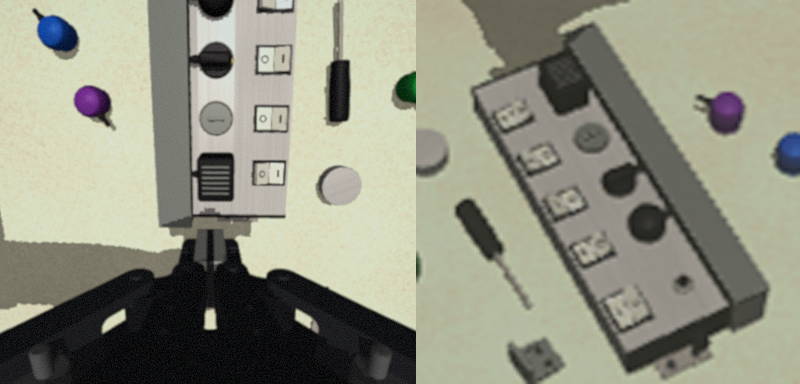

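sw4 at (268,174) shows the on shading (bright "I" half), and the visible part of sw1 at (277,5) does too. sw3 (270,119) and sw2 (273,60) are still off. The plugs are seated and the bystanders look undisturbed.

```bash
python3 -c "
from rig import *
print(sign_off())"
```

```text
the job is handed in; nothing more can be done
None
```

I pressed main, then sw4 (fume extractor), then sw1 (printer), each to its stop at under 8 N. The pictures show sw2 and sw3 still off, the plugs seated and nothing visibly disturbed; the job is handed in at about 11.5 s, and no verdict came back.

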